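Uncouple a blow-off nozzle for soaking

ROBOT

A 6-joint arm with a two-finger parallel gripper is mounted at the origin on the work surface. World frame = base frame: x ahead of the robot, y to its left, z up, the work surface at z = 0. Lengths are in m, angles in rad, forces in N, time in s.
With the tool pointing down it reaches from about 0.25 to 0.8 m from the base axis. Payload 3.9 kg.
Tool frame: the origin (TCP) lies between the finger pads; the fingertips stand 22 mm ahead of it and the grasp point (between the pads) lies 3 mm ahead of it; z points along the fingers, x is the direction in which the jaws open and shut, and the axes are right-handed (so a half turn about z gives the same grasp; the last joint's range is limited). The gripper opens to 85 mm and grips with 20 to 120 N. Pads are 22 mm wide; open, the fingers measure 114 mm over their backs; the gripper's body (76 mm by 85 mm) begins 54 mm behind the grasp point. The pads swing forward as they close: fully open they stand 13 mm farther back than shut.
Start: joints at [1.306, 0.26, -0.138, 1.173, 0, 1.571], TCP at [0.137, 0.507, 0.253] pointing down, gripper open.
Joint ranges: [-2.78, 2.78], [-0.83, 1.72], [-1.28, 1.37], [-1.9, 2.12], [-1.57, 1.48], [-3.14, 3.14]. Speed limits (rad/s): [2.57, 2.57, 3.14, 3.14, 3.14, 3.14].

INTERFACE

Orientations are given as a rotation vector (axis times angle).
In Python, from plant import bot gives the robot as it stands.
- The arm moves only by the shell command python3 -m crank 'ROWS'. ROWS is JSON, a list of rows, each a list of 7 numbers: the turn, a rotation vector about the tool's x, y, z in rad, then the shift along the tool's x, y, z in cm, then the closure in counts, from 0 (fully open) to 255 (shut). A call has 1 to 10 rows; each row is the pose to reach, as a shift and turn from the pose commanded when the call began, along the tool's axes at that moment; what a row does not reach only later rows make up. A row lasts 1/10 s, in which the tool goes at most 50 mm and 8.59 degrees, less where a joint would pass 70% of its speed; a pose out of reach is approached as far as the arm can. A call with a gripper value outside its range is refused whole. The fingers move at their own pace and stop on an object; the grip force is fixed at half the most. Time passes only in rows, so rows that repeat a pose let the fingers close. It gives the time, the measured TCP pose, the force and the opening at its end, in the units of the state.
- bot.observe(): the state, without advancing time (a new reading comes with each control period).
- bot.get_image(name): name is "side" or "top" or "wrist"; returns (picture, depth): 480x640x3 uint8, red, green, blue; 480x640 float32, m along the optical axis (not along the pixel's ray), 0 where there is no reading.
- bot.camera_model(name): a dict with "vfov" (degrees; the focal length in pixels is half the picture's height over the tangent of half this angle, whatever the lens; pixels are square), "cx", "cy" (the principal point, pixels), "eye" and "rotation" of the camera in the world. Camera axes: x right, y down, z forward; pixel columns grow to the right and rows downward; lengths in m; the calibration is good to about 2 mm. The wrist camera is an equidistant fisheye: a pixel r from the principal point sees the ray r / f radians off the axis. A picture is of the moment at which its call begins: read the wrist's pose just before it. camera_model takes no time and is no camera call; for the wrist camera it gives the pose at the moment of the call.
- bot.finish_job(): hands the job in, once; it reports no verdict.
The state is a dict: "clock": time; "joint_pos": joint angles; "qvel": joint speeds; "joint_torque": joint torques, N m; "tcp_pos": TCP position; "tool_rot": TCP orientation; "ft_force": force on the tool from outside, world axes, zero at the start; "moment": the same for the moment, N m; "width": finger opening in m.
Only numpy, scipy, OpenCV 4.12 (cv2) and the standard library are available. Lean on these libraries where they do the work, as an engineer would, in place of code of your own. Each camera call takes 0.05 s, during which the arm holds its last target.

TASK

The blow-off nozzle on the glaze bench's air manifold is clogged. First shut the air valve by swinging its handle a full quarter turn to its stop, then push in the release collar of the coupling that holds the nozzle, draw the nozzle out, and set it down in the white soaking tub (any way round, without dropping it in). Leave the blanking plug in the other coupling and leave the bowl, jar and brush where they are.

Things in the scene. Friction and masses are not known exactly. Their poses are not given: they have to be found in the camera images.
- manifold: Air manifold bolted to the bench: base plate 165 x 320 x 8 mm, two identical couplings whose collars stand at its x = -40 mm, y = +100 mm (left) and -100 mm (right). Origin at bench level near the plate's middle; its -x side faces the robot. Both couplings lean 30 degrees from vertical to its +y: their outward axis is (0, 0.5, 0.866) in its frame. Nothing on it is higher than 150 mm. Fixed.
- collar_left_face (a point): Centre of the outer face of the left coupling's release collar: aluminium flange, 68 mm outside, 34 mm bore, 7 mm thick, square to the axis, 102 mm above the bench. It pushes in along the axis, at most 10 mm, against a spring (4 N at first, 9 N fully in) and springs back. Over 5 mm in, the hidden jaws free the tube; otherwise they hold it by its bead and no pull gets it out.
- collar_right_face (a point): The same on the right coupling. On both: once the tube has risen 3 mm with the jaws open it stays free, so the collar may come back with it. Two fingertips can press the flange on both sides of the tube, close on the tube there while still pressing, then draw straight out along the axis.
- nozzle: Aluminium blow-off nozzle, 94 mm long, about 110 g, the one with a tapered tip: 24 mm tube, 30 mm bead on its lowest 16 mm, cone to 12 mm on the last 10 mm. Origin at the centre of its inner (lower) end, z along the tube to the tip. Starts in the left or right coupling, inner end 52 mm below the collar's face, so 42 mm stick out (32 mm straight). Bore 1 mm wider than the bead all round.
- nozzle_mid (a point): Point on the nozzle's axis, 47 mm from its inner end (mid-length).
- blank: Blanking plug in the other coupling: same tube and bead, but only 70 mm long, with a flat 32 mm cap, so that 18 mm stick out of its collar. Origin and axis as for the nozzle. To be left in.
- valve (a joint): Angle of the air valve's handle: 0 = open (handle points to the manifold's -x, towards the robot), 1.571 = shut, at its stop (handle points to the manifold's -y, to the right). Seen from above it shuts counter-clockwise about the stem. It starts between 0 and 0.3, turns with about 0.1 N m of friction and stays where it is left.
- valve_stem (a point): On the vertical axis of the valve handle, mid-height of the bar (96 mm above the bench), 60 mm behind the manifold's origin (its +x).
- valve_tip (a point): Outer end of the valve handle, 100 mm from the stem: a level dark steel bar 16 mm wide and 18 mm tall (87 to 105 mm above the bench). The pipes below it top out at 49 mm; near the stem the brass valve body reaches 85 mm.
- tub: White plastic soaking tub, open at the top: about 136 mm across the rim, tapering a little, 70 mm tall, 4 mm wall, inner floor about 5 mm above the bench. Origin at the centre of its underside. Stands to the left or the right of the manifold.
- bowl: Bystander: terracotta bowl, 140 mm across and 55 mm tall, on the side opposite the tub.
- jar: Bystander: lidded jar, 68 mm across and 95 mm tall, behind and to the left of the manifold.
- brush: Bystander: brush 170 mm long lying on the bench in front of the manifold.
Things that resemble listed ones, but are neither listed nor needed, are in the scene too. What is shaped like the nozzle but blue or yellow is not meant.

How it is judged:
On the way, in this order (a step that is already met when the one before it is completed fails the run):
1. the valve is shut while the nozzle is still home in its coupling (value of joint valve above 1.42 rad and distance of nozzle from where it was at the start of the episode below 0.006 m), for 0.2 s.
2. the nozzle is drawn clear out of the coupling, held in the fingers (distance of nozzle from where it was at the start of the episode above 0.06 m and contact force between the fingers and nozzle above 0.5 N), for 0.1 s.
At the end, for the whole second after the job is handed in: Valve handle shut (over 1.42 rad); nozzle at rest inside the tub (its middle within 60 mm of the tub's axis and under 70 mm above its underside), tub upright within 0.15 rad; blanking plug still in its coupling (moved under 8 mm); bowl, jar and brush within 40 mm of where they were (value of joint valve above 1.42 rad and horizontal distance between nozzle_mid and tub below 0.06 m and z of nozzle_mid in the frame of tub between 0 and 0.07 m and linear speed of nozzle below 0.03 m/s and angle between tub's own z axis and vertical below 0.15 rad and distance of blank from where it was at the start of the episode below 0.008 m and distance of each of bowl, jar, brush from where it was at the start of the episode below 0.04 m); the robot touches nothing.
It fails at once if the blanking plug is pulled out (over 15 mm) (distance of blank from where it was at the start of the episode above 0.015 m).
It fails at once if the nozzle is dropped or thrown (over 0.9 m/s out of the fingers) (linear speed of nozzle above 0.9 m/s and contact force between the fingers and nozzle below 0.05 N).
It fails at once if the bowl, jar or brush is knocked away (over 80 mm) (distance of any of bowl, jar, brush from where it was at the start of the episode above 0.08 m).
It also fails if it takes over 58 s, if anything falls off the work surface, if the arm or the gripper's body presses on something with over 40 N, if the wrist force passes 120 N, or if a joint passes its speed limit or range.

## Working session

There is one attempt and no reset: what is moved stays moved. The work goes in short steps, Python scripts to look and compute and a shell command to move; the robot and the scene stay as the last step left them, time stands still between calls to the robot, and variables do not carry over. Pictures are saved under pics/ and viewed, and the job is handed in when it is done.

```bash
ls; mkdir -p pics; python3 - <<'E'
from plant import bot
import cv2
print(bot.observe())
for n in ("side","top","wrist"):
    m=bot.camera_model(n); print(n,m)
    im,d=bot.get_image(n)
    cv2.imwrite(f"pics/{n}0.png",im[:,:,::-1])
    import numpy as np; np.save(f"pics/{n}0.npy",d)
E
```

```text
pics
{'clock': 0.0, 'joint_pos': array([ 1.30601490e+00,  2.60648900e-01, -1.39407963e-01,  1.17265003e+00,
        1.77865690e-05,  1.57077895e+00]), 'qvel': array([-0.00013629,  0.00109584,  0.00196296,  0.00057596,  0.00054203,
        0.00041274]), 'joint_torque': array([-3.58908510e-03, -4.05681610e+01,  2.53921688e+01,  1.86808856e-02,
       -2.61762170e-04,  1.82097904e-05]), 'tcp_pos': array([0.13721967, 0.50608972, 0.25246853]), 'tool_rot': array([ 2.49431375e+00,  1.90808650e+00, -2.39977631e-03]), 'ft_force': array([ 0.19032151, -0.20844776,  0.43286479]), 'moment': array([ 0.0032611 , -0.00796671,  0.03157301]), 'width': 0.08510138063872978}
side {'vfov': 48.199263329618454, 'cx': 317.68318077977375, 'cy': 242.0615460727977, 'eye': array([ 0.49411816, -0.95328232,  0.72971862]), 'rotation': array([-2.1563281 ,  0.06543153, -0.03689819])}
top {'vfov': 44.98478851103896, 'cx': 328.5223435899811, 'cy': 238.43371996047847, 'eye': array([ 0.35203585, -0.0071269 ,  1.25645107]), 'rotation': array([-2.15144266,  2.10106911, -0.18954194])}
wrist {'vfov': 65.70646984690485, 'cx': 316.9876468232463, 'cy': 240.27847183442793, 'eye': array([0.06746579, 0.52536306, 0.37326912]), 'rotation': array([2.29938952, 1.76181298, 0.25712709])}
```

View pics/top0.png

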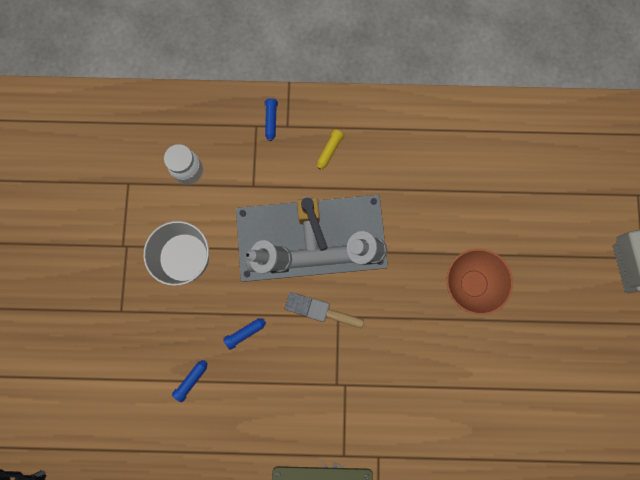

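View pics/side0.png

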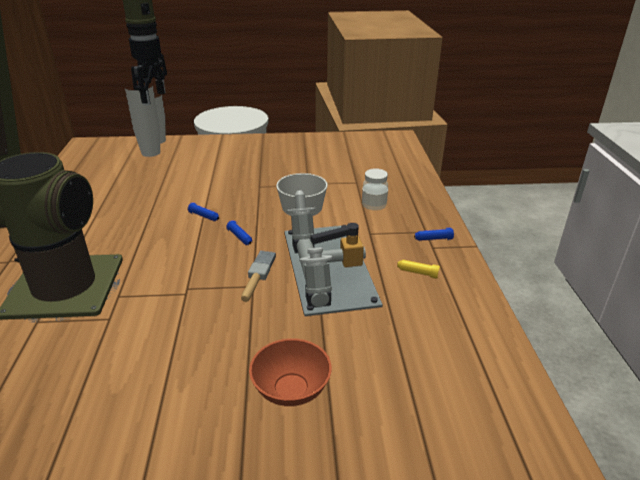

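View pics/wrist0.png

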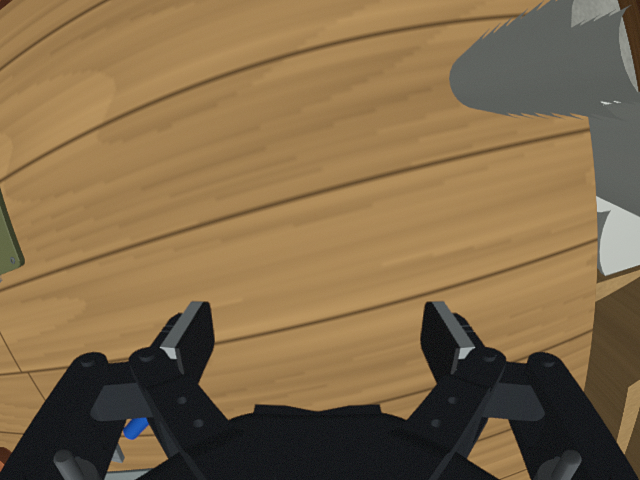

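Top view: the nozzle candidates are the left coupling (262,256), with a narrow tip, and the right coupling (365,247), which looks like a flat cap. The blue (270,118), (245,333), (190,381) and yellow (330,149) pieces are decoys. The tub is at (177,253), the bowl at (480,281), the brush at (323,310), the jar at (183,163) and the valve handle runs from (308,205) to (320,245). Next I'll enlarge this area and measure.

```bash
cat > h.py <<'E'
import numpy as np, cv2
from scipy.spatial.transform import Rotation as R
from plant import bot
def ray(n,u,v,m=None):
    m=m or bot.camera_model(n); f=240/np.tan(np.radians(m["vfov"]/2))
    x,y=(u-m["cx"])/f,(v-m["cy"])/f
    if n=="wrist":
        r=np.hypot(x,y); d=np.array([x/r*np.sin(r),y/r*np.sin(r),np.cos(r)])
    else: d=np.array([x,y,1.])
    return m["eye"], R.from_rotvec(m["rotation"]).apply(d)
def onz(n,u,v,z,m=None):
    e,d=ray(n,u,v,m); return e+d*(z-e[2])/d[2]
def proj(n,p,m=None):
    m=m or bot.camera_model(n); f=240/np.tan(np.radians(m["vfov"]/2))
    c=R.from_rotvec(m["rotation"]).inv().apply(np.asarray(p)-m["eye"])
    if n=="wrist":
        t=np.arctan2(np.hypot(c[0],c[1]),c[2]); k=f*t/np.hypot(c[0],c[1]); return c[0]*k+m["cx"],c[1]*k+m["cy"]
    return f*c[0]/c[2]+m["cx"], f*c[1]/c[2]+m["cy"]
def tri(obs):
    A=np.zeros((3,3));b=np.zeros(3)
    for e,d in obs:
        d=d/np.linalg.norm(d);P=np.eye(3)-np.outer(d,d);A+=P;b+=P@e
    p=np.linalg.solve(A,b); return p,[np.linalg.norm((np.eye(3)-np.outer(d,d)/(d@d))@(p-e)) for e,d in obs]
E
python3 - <<'E'
import cv2
a=cv2.imread("pics/top0.png");b=cv2.imread("pics/side0.png")
cv2.imwrite("pics/topc.png",cv2.resize(a[185:295,225:400],None,fx=4.5,fy=4.5,interpolation=cv2.INTER_CUBIC))
cv2.imwrite("pics/sidec.png",cv2.resize(b[165:320,265:400],None,fx=3.8,fy=3.8,interpolation=cv2.INTER_CUBIC))
E
```

```text
(no output)
```

View pics/topc.png

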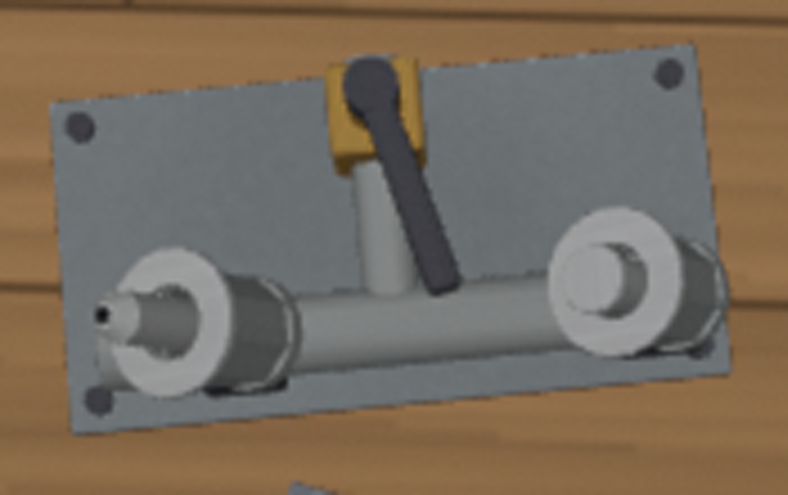

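View pics/sidec.png

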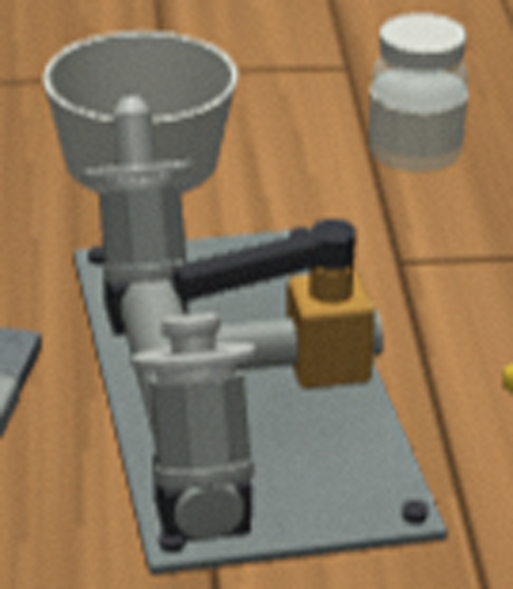

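Crops: the left part (crop 100-230, 250-395) is long with a tapered tip and a hole, so it is the nozzle. The right part (crop 600,280) is short with a flat cap, so it is the blank. Plate corners in the crop are (51,102), (695,44), (731,373) and (73,433).

```bash
python3 - <<'E'
from h import *
c=np.array([(51,102),(695,44),(731,373),(73,433)])/4.5+[225,185]
c-=[.39,.39]
P=np.array([onz("top",u,v,.008) for u,v in c])  # order: (+x,+y),(+x,-y),(-x,-y),(-x,+y)
print(P.round(4),[np.linalg.norm(P[i]-P[(i+1)%4]).round(4) for i in range(4)])
# y axis
yv=(P[0]-P[1]+P[3]-P[2])[:2]; xv=(P[0]-P[3]+P[1]-P[2])[:2]
yaw=np.arctan2(-yv[0],yv[1]); yaw2=np.arctan2(xv[1],xv[0]); print("yaw",yaw,yaw2)
im=cv2.imread("pics/top0.png").astype(int); d=np.load("pics/top0.npy")
def ob(name,u,v,z): print(name,onz("top",(u-.39*4.5)/4.5+225,(v-.39*4.5)/4.5+185,z).round(4))
ob("stem top",371,84,.105); ob("handle end",443,288,.105)
ob("collarL",168,322,.102);ob("collarR",616,281,.102);ob("tip",101,315,.102+.042*.866)
# side+top triangulate tip & collars
s=lambda u,v: ray("side",u/3.8+265-.4,v/3.8+165-.4)
t=lambda u,v: ray("top",u/4.5+225-.4,v/4.5+185-.4)
print("tip",tri([t(101,315),s(132,100)]))
print("cap",tri([t(590,280),s(190,318)]))
# tub rim via depth/ mask
hsv=cv2.cvtColor(im.astype(np.uint8),cv2.COLOR_BGR2HSV)
m=((hsv[:,:,1]<40)).astype(np.uint8); m[:, :135]=0;m[:,215:]=0;m[:215]=0;m[295:]=0
k=max(cv2.findContours(m,0,1)[0],key=cv2.contourArea); e=cv2.fitEllipse(cv2.convexHull(k)); print("tub ellipse",e, onz("top",*e[0],.07), onz("top",e[0][0]+e[1][0]/2,e[0][1],.07))
cv2.imwrite("pics/tubm.png",m*255)
E
```

```text
[[ 0.644   0.2043  0.008 ]
 [ 0.6809 -0.1117  0.008 ]
 [ 0.5178 -0.1304  0.008 ]
 [ 0.4813  0.1852  0.008 ]] [np.float64(0.3182), np.float64(0.1641), np.float64(0.3178), np.float64(0.1638)]
yaw 0.11563250531664318 0.11536648515199147
stem top [0.6331 0.0432 0.105 ]
handle end [0.5402 0.0082 0.105 ]
collarL [0.5224 0.1308 0.102 ]
collarR [ 0.5457 -0.0693  0.102 ]
tip [0.5194 0.1556 0.1384]
tip (array([0.51992123, 0.15594923, 0.1364372 ]), [np.float64(0.0002479364578481236), np.float64(0.0002479364578483776)])
cap (array([ 0.5434567 , -0.05689393,  0.11824657]), [np.float64(0.0002903273763841067), np.float64(0.0002903273763839548)])
tub ellipse ((176.01126098632812, 252.96292114257812), (63.52842712402344, 66.16426849365234), 64.46913146972656) [0.52955435 0.3128284  0.07      ] [0.53111317 0.24706747 0.07      ]
```

```bash
cat >> h.py <<'E'
YAW=.1155; MX=np.array([np.cos(YAW),np.sin(YAW),0]); MY=np.array([-np.sin(YAW),np.cos(YAW),0]); MZ=np.array([0,0,1.])
ORG=np.array([.5733,.0363,0]); STEM=ORG+.06*MX+.096*MZ
def rotm(x,z): return R.from_matrix(np.column_stack([x,np.cross(z,x),z]))
DOWN=rotm(MX,-MZ)
AX=.5*MY+np.sqrt(.75)*MZ; TILT=rotm(MX,-AX)
CL=ORG-.04*MX+.1*MY+.102*MZ
def rel(p,Rt,s=None,verbose=True):
    s=s or bot.observe(); R0=R.from_rotvec(s["tool_rot"])
    sh=R0.inv().apply(np.asarray(p)-s["tcp_pos"])*100; tn=(R0.inv()*Rt).as_rotvec()
    print("turn",tn.round(3),"deg",np.degrees(np.linalg.norm(tn)).round(1),"shift cm",sh.round(2)); return tn,sh
def st():
    s=bot.observe(); print("t",round(s["clock"],2),"p",s["tcp_pos"].round(4),"q",s["joint_pos"].round(3),"F",s["ft_force"].round(2),"w",round(s["width"],4))
    M=R.from_rotvec(s["tool_rot"]).as_matrix(); print("x",M[:,0].round(3),"z",M[:,2].round(3)); return s
E
python3 - <<'E'
from h import *
print(STEM,CL,AX); rel([.553,.053,.2],DOWN)
E
```

```text
[0.63290024 0.0432146  0.096     ] [0.52204217 0.13102399 0.102     ] [-0.05762169  0.49666864  0.8660254 ]
turn [1.00e-03 1.00e-03 1.19e+00] deg 68.2 shift cm [-32.85  51.98   5.32]
```

```bash
python3 -m crank '[[0,0,0.3,-8,13,1,255],[0,0,0.6,-16,26,2,255],[0,0,0.9,-24,39,3,255],[0,0,1.19,-32.8,52,5,255],[0,0,1.19,-32.8,52,5,255],[0,0,1.19,-32.8,52,5,255],[0,0,1.19,-32.8,52,5,255],[0,0,1.19,-32.8,52,5,255],[0,0,1.19,-32.8,52,5,255],[0,0,1.19,-32.8,52,5,255]]'; python3 -c "
from h import *
st();rel([.553,.053,.2],DOWN)"
```

```text
clock: 1.15
tcp_pos: [0.4759, 0.1382, 0.2131]
tool_rot: [-3.136, -0.182, 0.0]
ft_force: [0.2, 0.2, -0.0]
width: -0.0
t 1.15 p [0.4759 0.1382 0.2131] q [ 0.282  0.231 -0.285  1.054  0.     1.738] F [ 0.25  0.25 -0.03] w -0.0
x [ 0.993  0.115 -0.   ] z [-0.  0. -1.]
turn [-0.  0.  0.] deg 0.0 shift cm [6.68 9.35 1.31]
```

```bash
python3 -m crank '[[0,0,0,3.3,4.6,0.6,255],[0,0,0,6.7,9.3,1.3,255],[0,0,0,6.7,9.3,1.3,255],[0,0,0,6.7,9.3,1.3,255],[0,0,0,6.7,9.3,1.3,255]]'; python3 -c "
from h import *
st();rel([.553,.053,.102],DOWN)
m=bot.camera_model('wrist')
print(m)
im,d=bot.get_image('wrist');cv2.imwrite('pics/w1.png',im[:,:,::-1])
for p in (CL,CL+.042*AX,STEM,STEM+[-.0936,-.0353,0]): print(np.round(proj('wrist',p,m)))"
```

```text
clock: 1.65
tcp_pos: [0.5513, 0.0558, 0.1999]
tool_rot: [-3.136, -0.182, 0.003]
ft_force: [-1.3, 0.3, 0.3]
width: 0.0003
t 1.65 p [0.5513 0.0558 0.1999] q [ 1.000e-01  3.380e-01 -1.680e-01  1.067e+00  1.000e-03  1.555e+00] F [-1.27  0.26  0.27] w 0.0003
x [ 0.993  0.116 -0.002] z [-0.002  0.    -1.   ]
turn [-0.001  0.002  0.   ] deg 0.1 shift cm [0.15 0.3  9.79]
{'vfov': 65.70646984690485, 'cx': 316.9876468232463, 'cy': 240.27847183442793, 'eye': array([0.54402374, 0.12835307, 0.32072726]), 'rotation': array([2.84506136, 0.16702876, 0.02257613])}
[280. 123.]
[273.  79.]
[433. 279.]
[290. 313.]
```

View pics/w1.png

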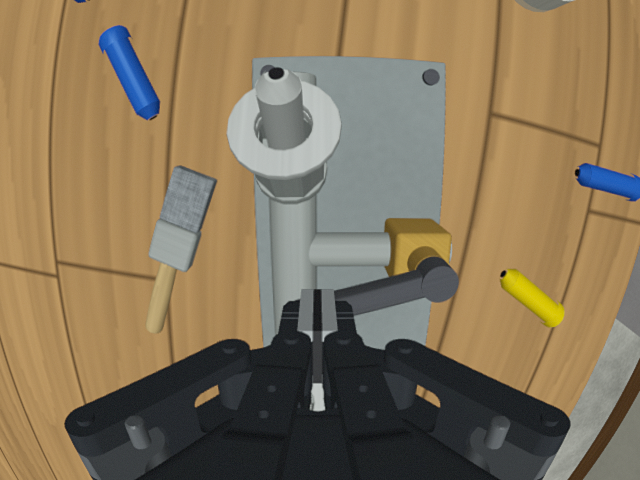

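Wrist view: collar at about (284,127), nozzle tip at (277,73), handle from (438,280) to (335,300), next to the fingertips. Everything agrees to within a few mm. I'll go down beside the handle.

```bash
python3 -m crank '[[0,0,0,0.1,0,4,255],[0,0,0,0.1,0,8,255],[0,0,0,0.1,0,9.8,255],[0,0,0,0.1,0,9.8,255]]'; python3 -c "
from h import *
s=st()
# arc targets in tool axes
for a in np.arange(.2,1.61,.15):
    u=-(np.cos(a)*MX+np.sin(a)*MY); t=np.sin(a)*MX-np.cos(a)*MY
    p=STEM+.072*u-t*.021; p[2]=.102
    print(round(a,2),p.round(3),end=' ');rel(p,DOWN,s)
im,d=bot.get_image('top');cv2.imwrite('pics/t1.png',cv2.resize(im[150:310,200:420,::-1],None,fx=3.5,fy=3.5))
"
```

```text
clock: 2.1
tcp_pos: [0.5494, 0.0568, 0.0999]
tool_rot: [-3.136, -0.186, 0.011]
ft_force: [-0.2, 0.6, -0.1]
width: 0.0001
t 2.1 p [0.5494 0.0568 0.0999] q [ 0.103  0.419 -0.327  0.832  0.     1.555] F [-0.15  0.63 -0.11] w 0.0001
x [ 0.993  0.118 -0.007] z [-0.007 -0.    -1.   ]
0.2 [0.558 0.041 0.102] turn [-0.     0.007  0.003] deg 0.4 shift cm [ 0.65  1.69 -0.22]
0.35 [0.559 0.03  0.102] turn [-0.     0.007  0.003] deg 0.4 shift cm [ 0.64  2.81 -0.22]
0.5 [0.562 0.019 0.102] turn [-0.     0.007  0.003] deg 0.4 shift cm [ 0.79  3.93 -0.22]
0.65 [0.566 0.008 0.102] turn [-0.     0.007  0.003] deg 0.4 shift cm [ 1.11  5.   -0.22]
0.8 [ 0.572 -0.001  0.102] turn [-0.     0.007  0.003] deg 0.4 shift cm [ 1.59  6.02 -0.23]
0.95 [ 0.58  -0.01   0.102] turn [-0.     0.007  0.003] deg 0.4 shift cm [ 2.21  6.96 -0.23]
1.1 [ 0.588 -0.017  0.102] turn [-0.     0.007  0.003] deg 0.4 shift cm [ 2.97  7.79 -0.24]
1.25 [ 0.598 -0.023  0.102] turn [-0.     0.007  0.003] deg 0.4 shift cm [ 3.84  8.5  -0.24]
1.4 [ 0.608 -0.028  0.102] turn [-0.     0.007  0.003] deg 0.4 shift cm [ 4.81  9.07 -0.25]
1.55 [ 0.619 -0.03   0.102] turn [-0.     0.007  0.003] deg 0.4 shift cm [ 5.85  9.49 -0.26]
```

View pics/t1.png

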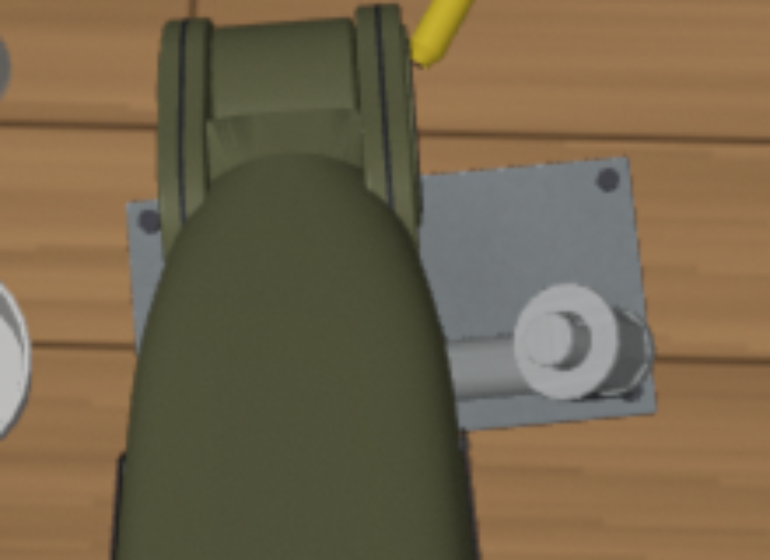

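```bash
python3 -m crank '[[0,0,0,0.6,1.7,0,255],[0,0,0,0.6,2.8,0,255],[0,0,0,0.8,3.9,0,255],[0,0,0,1.1,5.0,0,255],[0,0,0,1.6,6.0,0,255],[0,0,0,2.2,7.0,0,255],[0,0,0,3.0,7.8,0,255],[0,0,0,3.8,8.5,0,255],[0,0,0,4.8,9.1,0,255],[0,0,0,4.8,9.1,0,255]]'; python3 -c "
from h import *
s=st()
p=STEM+.072*-MY-.019*MX;p[2]=.102;rel(p,DOWN)
im,d=bot.get_image('side');cv2.imwrite('pics/s1.png',cv2.resize(im[150:330,230:430,::-1],None,fx=3.5,fy=3.2))
"
```

```text
clock: 3.15
tcp_pos: [0.6136, -0.0304, 0.1022]
tool_rot: [3.135, 0.181, 0.003]
ft_force: [0.4, 0.6, 0.1]
width: -0.0001
t 3.15 p [ 0.6136 -0.0304  0.1022] q [-4.900e-02  5.040e-01 -1.690e-01  8.960e-01 -1.000e-03  1.407e+00] F [0.43 0.64 0.08] w -0.0001
x [0.993 0.115 0.002] z [ 0.002 -0.001 -1.   ]
turn [ 0.001 -0.002 -0.   ] deg 0.1 shift cm [0.86 0.11 0.02]
```

View pics/s1.png

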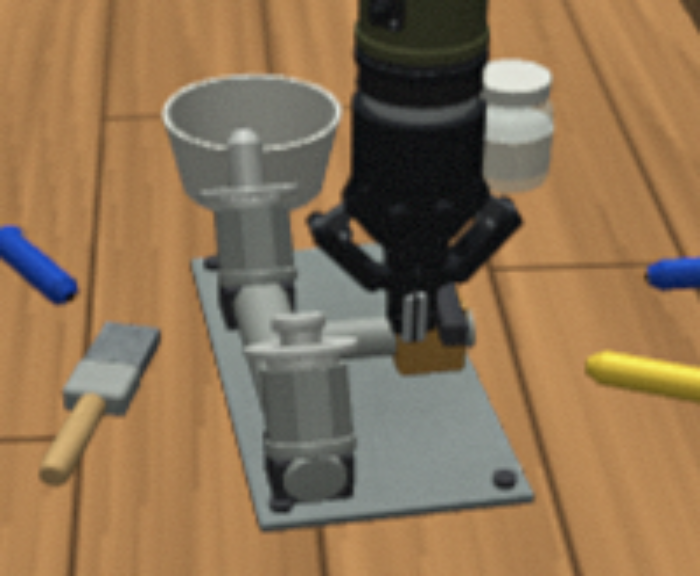

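The side view shows the handle (crop 455,315) being swept, nearly at its stop. I'll keep pushing in small steps until the force rises.

```bash
for i in 1; do python3 -m crank '[[0,0,0,0.4,0.1,0,255],[0,0,0,0.8,0.1,0,255],[0,0,0,0.8,0.1,0,255],[0,0,0,0.8,0.1,0,255]]'; done; python3 -c "
from h import *
st()"
```

```text
clock: 3.6
tcp_pos: [0.6199, -0.0291, 0.1025]
tool_rot: [-3.136, -0.183, -0.001]
ft_force: [-0.1, 0.8, 0.1]
width: -0.0001
t 3.6 p [ 0.6199 -0.0291  0.1025] q [-0.047  0.515 -0.15   0.906  0.     1.407] F [-0.13  0.77  0.1 ] w -0.0001
x [0.993 0.116 0.001] z [ 0.001  0.    -1.   ]
```

```bash
python3 -m crank '[[0,0,0,0.2,0,0,255],[0,0,0,0.4,0,0,255],[0,0,0,0.4,0,0,255]]'; python3 -m crank '[[0,0,0,0.2,0,0,255],[0,0,0,0.4,0,0,255],[0,0,0,0.4,0,0,255]]'
```

```text
clock: 3.9
tcp_pos: [0.6205, -0.029, 0.1023]
tool_rot: [3.136, 0.182, -0.009]
ft_force: [-7.3, -0.9, 5.2]
width: -0.0003
clock: 4.2
tcp_pos: [0.6208, -0.029, 0.1023]
tool_rot: [3.136, 0.181, -0.02]
ft_force: [-14.5, -2.6, 12.0]
width: 0.0001
```

```bash
python3 -m crank '[[0,0,0,-1.2,-0.5,0,255],[0,0,0,-2.0,-1.0,-2,255],[0,0,0,-2.0,-1,-6,255],[0,0,0,-2.0,-5,-10,255],[0,0,0,-2,-10,-12,120],[0,0,0,-2,-15,-12,120],[0,0,0,-2,-20,-12,120],[0,0,0,-2,-20,-12,120],[0,0,0,-2,-20,-12,120],[0,0,0,-2,-20,-12,120]]'; python3 -c "
from h import *
st()
m=bot.camera_model('wrist');im,d=bot.get_image('wrist');cv2.imwrite('pics/w2.png',im[:,:,::-1]);np.save('pics/w2.npy',d)
rel(CL+.075*AX,TILT)
im,d=bot.get_image('side');cv2.imwrite('pics/s2.png',cv2.resize(im[150:330,230:430,::-1],None,fx=3.5,fy=3.2))
im,d=bot.get_image('top');cv2.imwrite('pics/t2.png',cv2.resize(im[150:310,200:420,::-1],None,fx=3.5,fy=3.5))
"
```

```text
clock: 5.2
tcp_pos: [0.5845, 0.1673, 0.2222]
tool_rot: [3.136, 0.182, -0.0]
ft_force: [0.4, -0.5, -1.3]
width: 0.045
t 5.2 p [0.5845 0.1673 0.2222] q [ 2.790e-01  4.160e-01  1.400e-02  1.168e+00 -1.000e-03  1.734e+00] F [ 0.43 -0.52 -1.27] w 0.045
x [ 0.993  0.116 -0.   ] z [-0.    -0.001 -1.   ]
turn [-0.523  0.    -0.001] deg 30.0 shift cm [-6.62 -0.93  5.53]
```

View pics/s2.png

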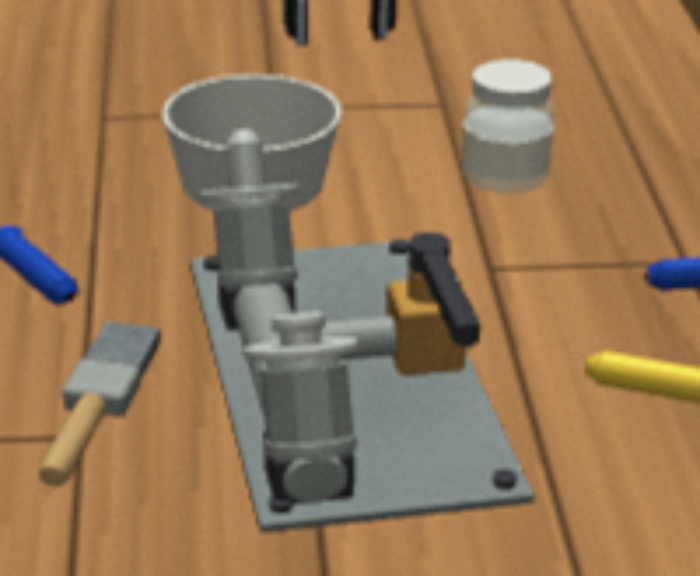

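View pics/t2.png

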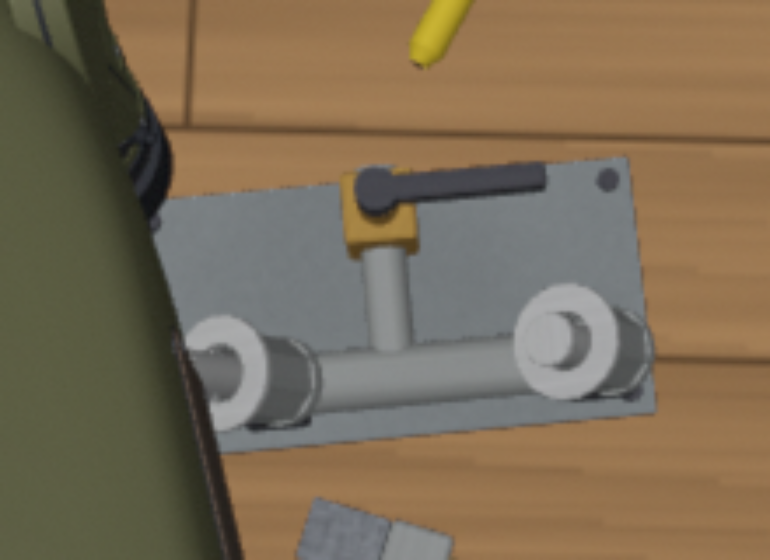

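View pics/w2.png

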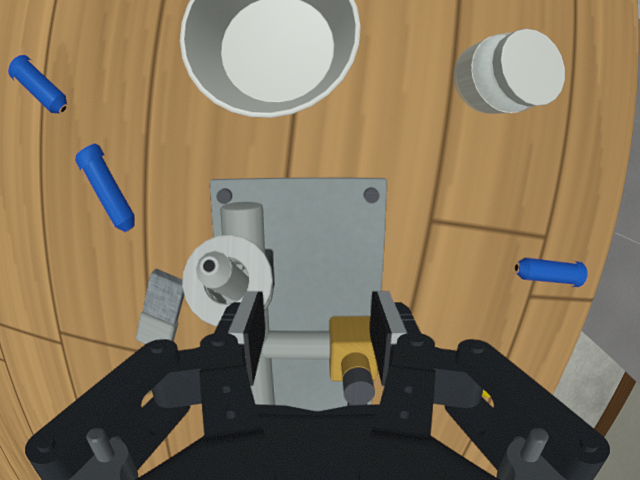

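The valve is shut: in the top crop the handle runs (376,188)-(545,177), parallel to the plate's rear edge. The side view agrees. Next I'll line up above the nozzle along its axis.

```bash
python3 -m crank '[[-0.13,0,0,0,-1.4,0,120],[-0.26,0,0,-1.6,-1.4,0,120],[-0.39,0,0,-4,-1.4,0,120],[-0.52,0,0,-6.6,-1.4,2,120],[-0.523,0,0,-6.6,-1.4,4.7,120],[-0.523,0,0,-6.6,-1.4,4.7,120],[-0.523,0,0,-6.6,-1.4,4.7,120],[-0.523,0,0,-6.6,-1.4,4.7,120]]'; python3 -c "
from h import *
st();rel(CL+.085*AX,TILT)
m=bot.camera_model('wrist');im,d=bot.get_image('wrist');cv2.imwrite('pics/w3.png',im[:,:,::-1])
for p in (CL,CL+.042*AX): print(np.round(proj('wrist',p,m)))
im,d=bot.get_image('side');cv2.imwrite('pics/s3.png',cv2.resize(im[90:330,230:430,::-1],None,fx=3,fy=2.5))
"
```

```text
clock: 6.15
tcp_pos: [0.5187, 0.1735, 0.1769]
tool_rot: [2.616, 0.148, 0.043]
ft_force: [-0.5, -0.7, -0.2]
width: 0.0453
t 6.15 p [0.5187 0.1735 0.1769] q [ 0.57   0.497 -0.093  1.227 -0.465  2.086] F [-0.48 -0.73 -0.17] w 0.0453
x [0.994 0.114 0.003] z [ 0.059 -0.495 -0.867]
turn [-0.002 -0.002 -0.003] deg 0.2 shift cm [-0.16 -0.05  0.12]
[312. 257.]
[311. 286.]
```

View pics/w3.png

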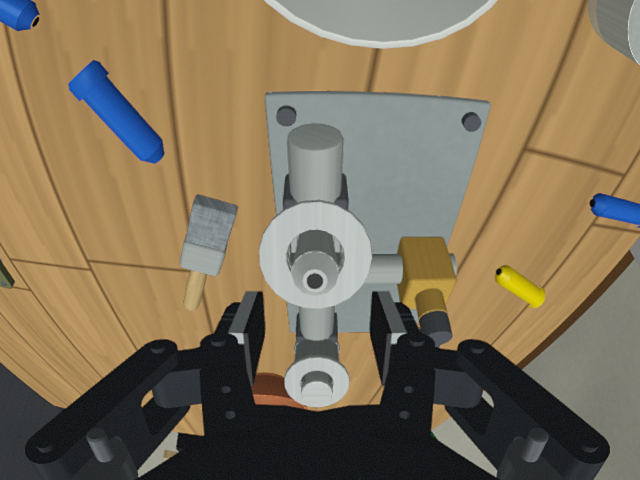

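View pics/s3.png

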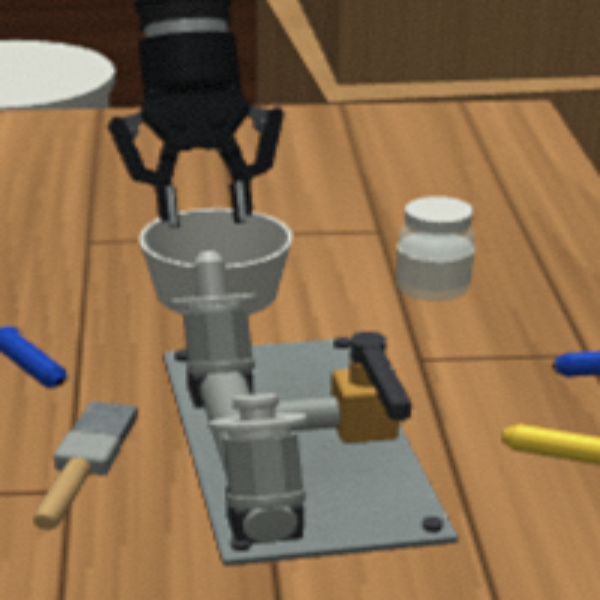

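Wrist view: collar centre about (316,255), tip hole (315,280), pads midway at x≈317, so the lateral alignment is within about 1 mm. The side view agrees. I'll advance along the axis to just above the collar.

```bash
python3 -m crank '[[0,0,0,0,0,2,150],[0,0,0,0,0,4,150],[0,0,0,0,0,5.6,150],[0,0,0,0,0,5.6,150],[0,0,0,0,0,5.6,150]]'; python3 -c "
from h import *
s=st();print('F axial',s['ft_force']@AX);rel(CL+.022*AX,TILT)
im,d=bot.get_image('wrist');cv2.imwrite('pics/w4.png',im[:,:,::-1])
im,d=bot.get_image('side');cv2.imwrite('pics/s4.png',cv2.resize(im[150:300,250:390,::-1],None,fx=4,fy=4))
"
```

```text
clock: 6.75
tcp_pos: [0.5211, 0.1462, 0.1278]
tool_rot: [2.615, 0.15, 0.042]
ft_force: [0.1, 0.1, 0.4]
width: 0.035
t 6.75 p [0.5211 0.1462 0.1278] q [ 0.528  0.515 -0.2    1.081 -0.475  2.04 ] F [0.07 0.09 0.39] w 0.035
x [0.993 0.115 0.001] z [ 0.058 -0.496 -0.867]
F axial 0.37536842011701876
turn [-0.001 -0.001 -0.001] deg 0.1 shift cm [-0.08  0.03  0.79]
```

View pics/w4.png

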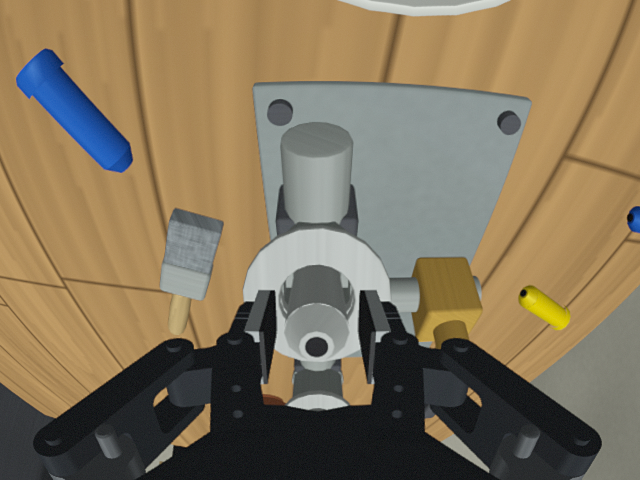

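View pics/s4.png

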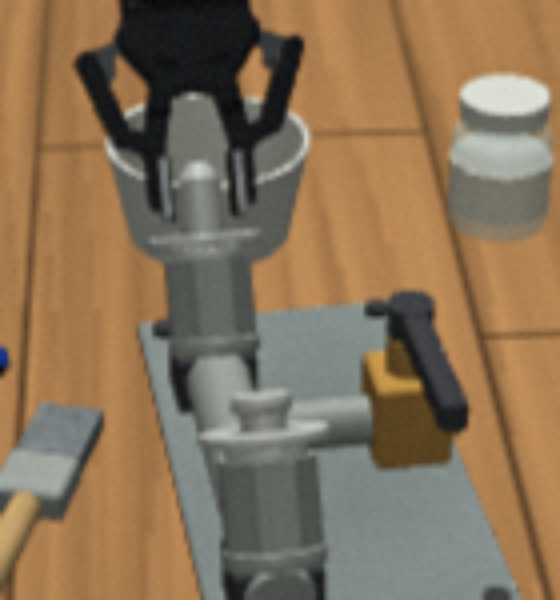

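The tube (columns 285-350) is centred between the pads (268, 368) and the fingertips are just above the flange. I'll feel for contact.

```bash
F='import sys;sys.path.insert(0,".")
from h import *
s=bot.observe();print("AXIAL F",s["ft_force"]@AX,"depth of TCP above face mm",(s["tcp_pos"]-CL)@AX*1000)'
python3 -m crank '[[0,0,0,0,0,0.4,150],[0,0,0,0,0,0.8,150],[0,0,0,0,0,0.8,150]]'>/dev/null; python3 -c "$F"
python3 -m crank '[[0,0,0,0,0,0.2,150],[0,0,0,0,0,0.2,150]]'>/dev/null; python3 -c "$F"
python3 -m crank '[[0,0,0,0,0,0.2,150],[0,0,0,0,0,0.2,150]]'>/dev/null; python3 -c "$F"
python3 -m crank '[[0,0,0,0,0,0.2,150],[0,0,0,0,0,0.2,150]]'>/dev/null; python3 -c "$F"
```

```text
AXIAL F 3.5056987887858857 depth of TCP above face mm 21.4436041997091
AXIAL F 3.4556351977859814 depth of TCP above face mm 19.693089744727068
AXIAL F 5.117421644963362 depth of TCP above face mm 17.492492605568895
AXIAL F 6.090339550199602 depth of TCP above face mm 15.553662668310444
```

```bash
F='import sys;sys.path.insert(0,".")
from h import *
s=bot.observe();print("AXIAL F",s["ft_force"]@AX,s["ft_force"],"depth of TCP above face mm",(s["tcp_pos"]-CL)@AX*1000,s["width"])'
python3 -m crank '[[0,0,0,0,0,0.2,150],[0,0,0,0,0,0.2,150],[0,0,0,0,0,0.2,150]]'>/dev/null; python3 -c "$F"
python3 -m crank '[[0,0,0,0,0,0,165],[0,0,0,0,0,0,175],[0,0,0,0,0,0,175],[0,0,0,0,0,0,175]]'>/dev/null; python3 -c "$F"

```

```text
AXIAL F 8.534835775587288 [-1.24875276  4.61528534  7.12521019] depth of TCP above face mm 13.800380160632406 0.03492700079711943
AXIAL F 7.240837124165725 [0.03757799 3.96649346 6.08870073] depth of TCP above face mm 13.847603548130198 0.02662156061122881
```

```bash
F='import sys;sys.path.insert(0,".")
from h import *
s=bot.observe();print("AXIAL F",s["ft_force"]@AX,s["ft_force"],"depth of TCP above face mm",(s["tcp_pos"]-CL)@AX*1000,s["width"])'
python3 -m crank '[[0,0,0,0,0,0.1,175],[0,0,0,0,0,0.1,175]]'>/dev/null; python3 -c "$F"
python3 -m crank '[[0,0,0,0,0,0,255],[0,0,0,0,0,0,255],[0,0,0,0,0,0,255],[0,0,0,0,0,0,255]]'>/dev/null; python3 -c "$F"

```

```text
AXIAL F 8.254350132185428 [-0.74522338  4.72305177  6.77303156] depth of TCP above face mm 12.833332789562302 0.02715130666923517
AXIAL F 9.488690886872813 [-0.31317263  4.72604765  8.22535418] depth of TCP above face mm 13.003000204030872 0.022723978467138903
```

```bash
F='import sys;sys.path.insert(0,".")
from h import *
s=bot.observe();print("AXIAL F",s["ft_force"]@AX,s["ft_force"],"depth of TCP above face mm",(s["tcp_pos"]-CL)@AX*1000,s["width"])'
python3 -m crank '[[0,0,0,0,0,-0.2,255],[0,0,0,0,0,-0.4,255],[0,0,0,0,0,-0.6,255],[0,0,0,0,0,-0.8,255],[0,0,0,0,0,-0.8,255]]'>/dev/null; python3 -c "$F"
```

```text
AXIAL F -3.5823760376051617 [ 3.22122804 -1.86064226 -2.85515964] depth of TCP above face mm 19.405804456773826 0.022594047119459826
```

```bash
F='import sys;sys.path.insert(0,".")
from h import *
s=bot.observe();print("AXIAL F",s["ft_force"]@AX,s["ft_force"],"depth of TCP above face mm",(s["tcp_pos"]-CL)@AX*1000,s["width"])'
python3 -m crank '[[0,0,0,0,0,-0.3,255],[0,0,0,0,0,-0.6,255],[0,0,0,0,0,-0.6,255]]'>/dev/null; python3 -c "$F
im,d=bot.get_image('side');cv2.imwrite('pics/s5.png',cv2.resize(im[150:300,250:390,::-1],None,fx=4,fy=4))
im,d=bot.get_image('wrist');cv2.imwrite('pics/w5.png',im[:,:,::-1])"
```

```text
AXIAL F -3.7747098961400467 [ 3.16604704 -2.10853088 -2.93875416] depth of TCP above face mm 25.8095632429186 0.022677291609723337
```

View pics/s5.png

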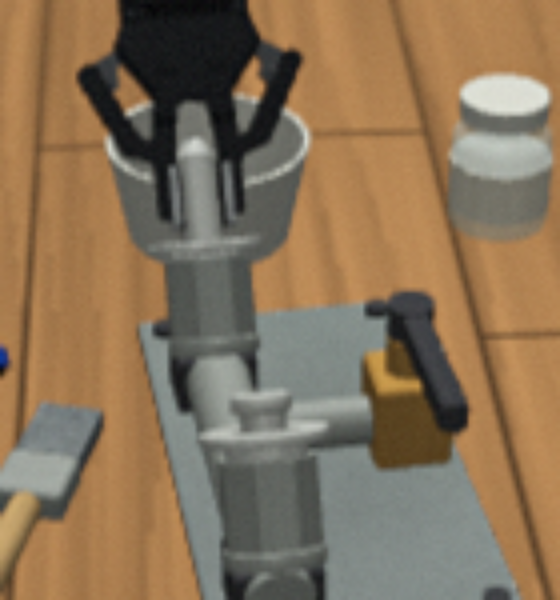

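View pics/w5.png

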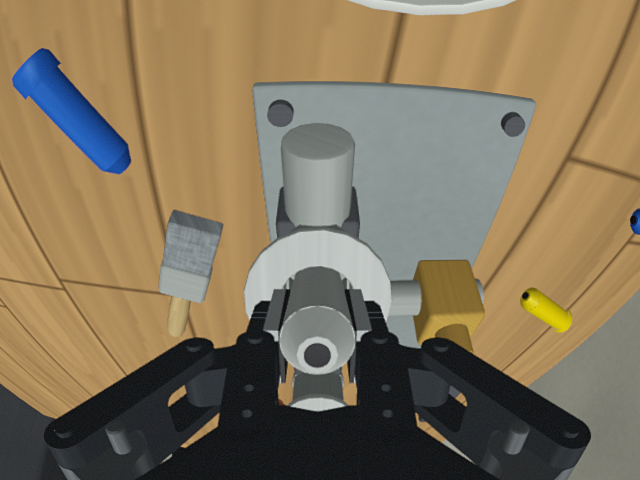

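The nozzle is moving with the fingers: its tip rose from crop row 165 to 142. I'll draw it the rest of the way out.

```bash
python3 -m crank '[[0,0,0,0,0,-1,255],[0,0,0,0,0,-2,255],[0,0,0,0,0,-3,255],[0,0,0,0,0,-4,255],[0,0,0,0,0,-5.5,255],[0,0,0,0,0,-7,255],[0,0,0,0,0,-7,255]]'; python3 -c "
from h import *
s=st();print((s['tcp_pos']-CL)@AX)
im,d=bot.get_image('side');cv2.imwrite('pics/s6.png',cv2.resize(im[70:300,210:430,::-1],None,fx=3,fy=2.6))
im,d=bot.get_image('wrist');cv2.imwrite('pics/w6.png',im[:,:,::-1])"
```

```text
clock: 10.65
tcp_pos: [0.5173, 0.1812, 0.1868]
tool_rot: [2.617, 0.153, 0.045]
ft_force: [1.1, -0.5, -0.2]
width: 0.0229
t 10.65 p [0.5173 0.1812 0.1868] q [ 0.582  0.494 -0.069  1.257 -0.462  2.096] F [ 1.07 -0.45 -0.24] w 0.0229
x [0.993 0.117 0.003] z [ 0.061 -0.494 -0.867]
0.0986625312966044
```

View pics/s6.png

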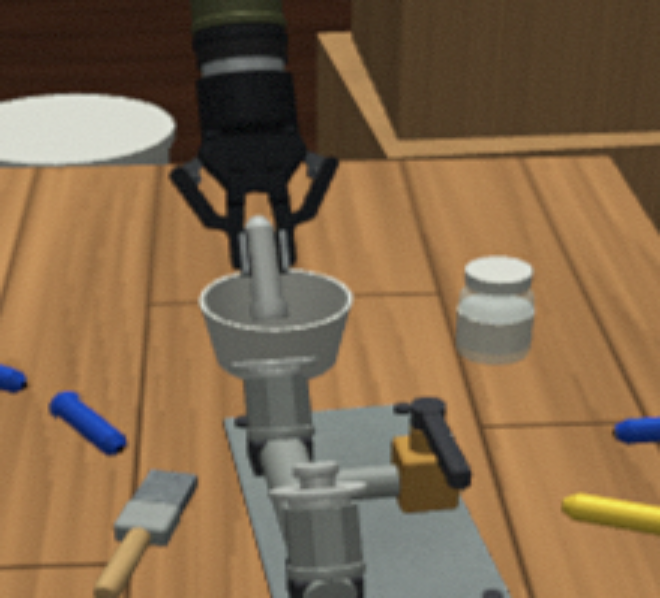

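View pics/w6.png

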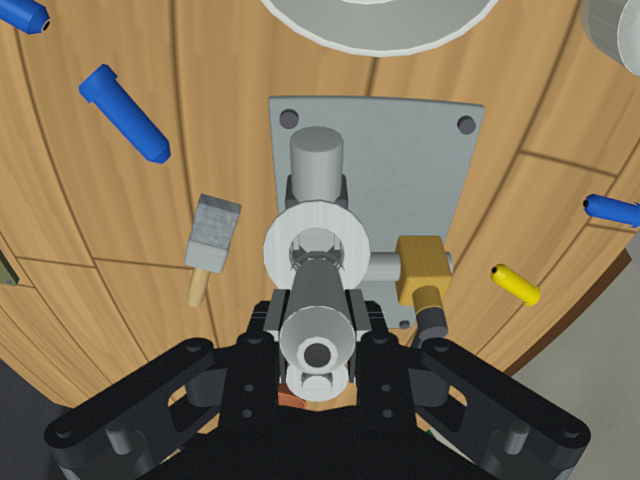

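The nozzle is clear of the coupling and held: the wrist view shows the empty bore at (317,245) behind the tube. Now I'll untilt and go over the tub.

```bash
python3 -c "
from h import *
rel([.5296,.310,.2],DOWN)"
```

```text
turn [ 0.523 -0.001  0.001] deg 29.9 shift cm [  2.81 -10.31  -7.66]
```

```bash
python3 -m crank '[[0.06,0,0,0.3,-0.5,-2,255],[0.15,0,0,0.6,-2,-4,255],[0.25,0,0,1,-4,-6,255],[0.35,0,0,1.5,-6,-7,255],[0.45,0,0,2.2,-8,-7.7,255],[0.523,0,0,2.8,-10.3,-7.7,255],[0.523,0,0,2.8,-10.3,-7.7,255],[0.523,0,0,2.8,-10.3,-7.7,255]]'; python3 -c "
from h import *
s=st();rel([.5296,.3128,.2],DOWN)
im,d=bot.get_image('side');cv2.imwrite('pics/s7.png',cv2.resize(im[70:300,210:430,::-1],None,fx=3,fy=2.6))
im,d=bot.get_image('wrist');cv2.imwrite('pics/w7.png',im[:,:,::-1])"
```

```text
clock: 11.55
tcp_pos: [0.5287, 0.3082, 0.1992]
tool_rot: [3.133, 0.181, -0.004]
ft_force: [-0.5, -0.6, -2.1]
width: 0.0227
t 11.55 p [0.5287 0.3082 0.1992] q [ 0.529  0.437 -0.014  1.124 -0.002  1.984] F [-0.47 -0.63 -2.12] w 0.0227
x [ 0.993  0.115 -0.003] z [-0.002 -0.004 -1.   ]
turn [0.003 0.003 0.   ] deg 0.2 shift cm [ 0.14 -0.44 -0.08]
```

View pics/s7.png

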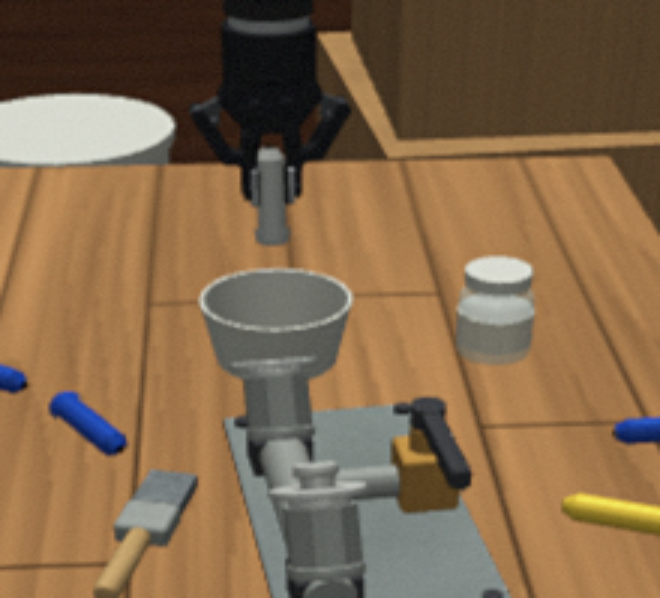

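View pics/w7.png

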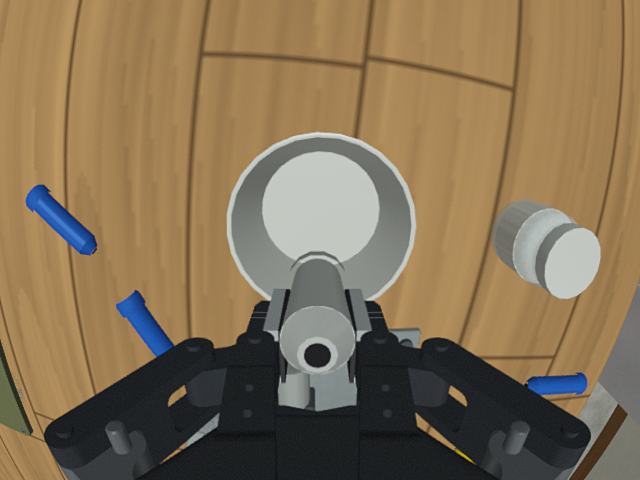

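The nozzle hangs vertical over the tub, whose rim in the wrist view centres near (321,222). I'll cast that onto z=0.07 to cross-check the tub position.

```bash
python3 -c "
from h import *
m=bot.camera_model('wrist')
l,r,t=onz('wrist',228,222,.07,m),onz('wrist',415,222,.07,m),onz('wrist',321,133,.07,m)
c=(l+r)/2;print(l,r,t,np.linalg.norm(l-r)); 
A=np.array([[2*(p-l)[0],2*(p-l)[1]] for p in (r,t)]);b=[p[:2]@p[:2]-l[:2]@l[:2] for p in (r,t)]
print('centre',np.linalg.solve(A,b)); rel([.5296,.3128,.07],DOWN)
"
```

```text
[0.46622658 0.31238869 0.07      ] [0.59796402 0.32799008 0.07      ] [0.52431203 0.38065798 0.07      ] 0.13265804980703227
centre [0.53275361 0.31463062]
turn [0.002 0.001 0.   ] deg 0.1 shift cm [ 0.11 -0.4  12.99]
```

```bash
python3 -m crank '[[0,0,0,0.2,-0.5,3,255],[0,0,0,0.2,-0.5,6,255],[0,0,0,0.2,-0.5,9,255],[0,0,0,0.2,-0.5,11.5,255],[0,0,0,0.2,-0.5,12,255],[0,0,0,0.2,-0.5,12,255]]'; for i in 1 2; do python3 -m crank '[[0,0,0,0,0,0.3,255],[0,0,0,0,0,0.3,255]]' ; done
```

```text
clock: 12.25
tcp_pos: [0.5304, 0.3145, 0.0796]
tool_rot: [3.135, 0.182, -0.003]
ft_force: [-0.3, -0.0, -0.6]
width: 0.0229
clock: 12.45
tcp_pos: [0.532, 0.3154, 0.0785]
tool_rot: [-3.135, -0.182, -0.004]
ft_force: [0.2, 0.4, -1.4]
width: 0.0227
clock: 12.65
tcp_pos: [0.5313, 0.315, 0.0746]
tool_rot: [-3.136, -0.182, -0.001]
ft_force: [-0.2, 0.2, -0.7]
width: 0.0224
```

```bash
for i in 1 2 3; do python3 -m crank '[[0,0,0,0,0,0.2,255],[0,0,0,0,0,0.2,255]]' |egrep 'tcp|ft' ; done; python3 -c "
from h import *
im,d=bot.get_image('side');cv2.imwrite('pics/s8.png',cv2.resize(im[70:300,210:430,::-1],None,fx=3,fy=2.6))"
```

```text
tcp_pos: [0.531, 0.3148, 0.0721]
ft_force: [-1.1, -0.0, -2.0]
tcp_pos: [0.5309, 0.3148, 0.0699]
ft_force: [-0.0, -0.4, -2.2]
tcp_pos: [0.5311, 0.315, 0.0693]
ft_force: [-2.4, -1.8, 6.1]
```

View pics/s8.png

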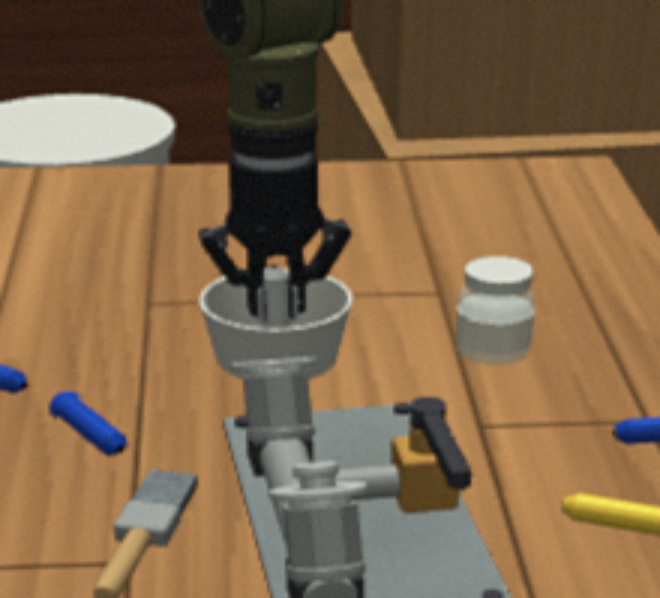

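Floor contact comes at TCP z 0.0693 against 0.070 predicted, and the side view shows the nozzle standing in the tub. I'll release gently and rise.

```bash
python3 -m crank '[[0,0,0,0,0,-0.1,200],[0,0,0,0,0,-0.1,180],[0,0,0,0,0,-0.1,160],[0,0,0,0,0,-0.1,140],[0,0,0,0,0,-0.1,130],[0,0,0,0,0,-0.1,130]]'; python3 -m crank '[[0,0,0,0,0,-1,130],[0,0,0,0,0,-3,130],[0,0,0,0,0,-6,130],[0,0,0,0,0,-10,130],[0,0,0,0,0,-13,130],[0,0,0,0,0,-13,130]]'; python3 -m crank '[[0,0,0,-5,0,-1,130],[0,0,0,-10,0,-2,130],[0,0,0,-15,0,-3,130],[0,0,0,-20,0,-3,130],[0,0,0,-20,0,-3,130],[0,0,0,-20,0,-3,130]]'; python3 -c "
from h import *
st()
im,d=bot.get_image('side');cv2.imwrite('pics/s9.png',cv2.resize(im[130:330,210:430,::-1],None,fx=3,fy=3))
im,d=bot.get_image('top');cv2.imwrite('pics/t9.png',im[:,:,::-1])"
```

```text
clock: 13.9
tcp_pos: [0.5311, 0.3149, 0.069]
tool_rot: [-3.136, -0.182, 0.0]
ft_force: [-0.1, -0.7, -0.7]
width: 0.0419
clock: 14.5
tcp_pos: [0.5339, 0.3166, 0.2054]
tool_rot: [-3.131, -0.182, -0.015]
ft_force: [0.7, -1.1, -0.2]
width: 0.042
clock: 15.1
tcp_pos: [0.3312, 0.2914, 0.2293]
tool_rot: [-3.136, -0.185, -0.0]
ft_force: [0.8, 0.1, 0.7]
width: 0.0417
t 15.1 p [0.3312 0.2914 0.2293] q [ 0.722  0.13  -0.371  1.07  -0.     2.175] F [0.78 0.13 0.7 ] w 0.0417
x [0.993 0.117 0.   ] z [ 0.  0. -1.]
```

View pics/s9.png

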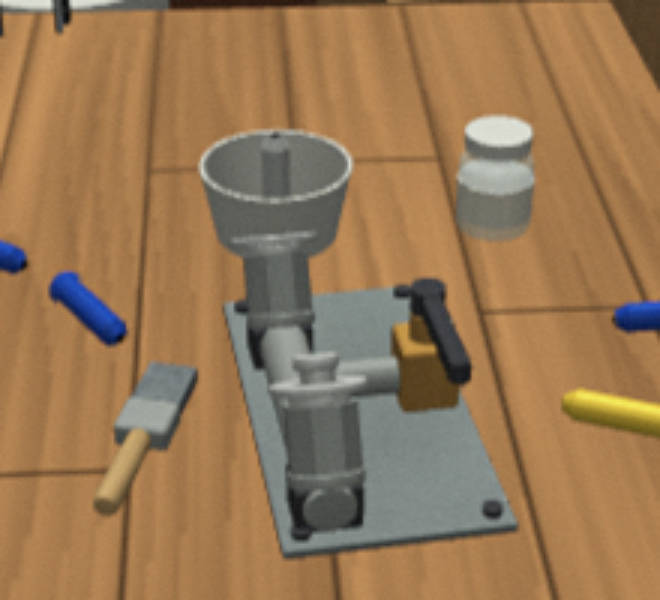

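View pics/t9.png

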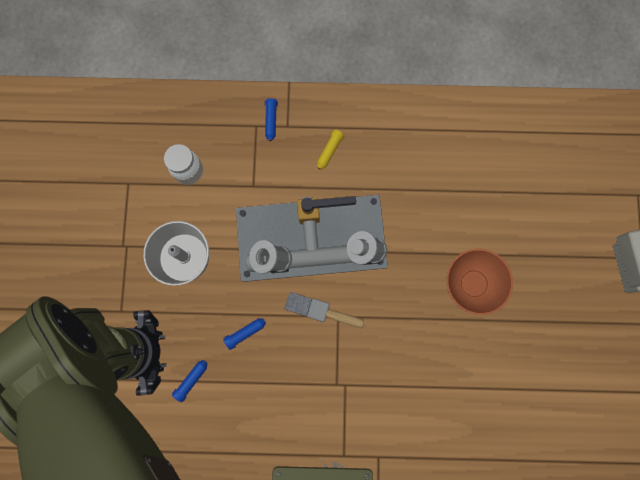

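Top view: the nozzle stands in the tub at (179,253), near its centre. The handle (308,205)-(355,201) is parallel to the plate edge, the blank is in place at (364,246), and the bowl, jar and brush sit at their starting pixels. The arm is clear, so I'm handing in.

```bash
python3 -m crank '[[0,0,0,0,0,0,130],[0,0,0,0,0,0,130],[0,0,0,0,0,0,130]]' | head -1; python3 -c "
from plant import bot
print(bot.finish_job())"
```

```text
clock: 15.5
the job is handed in; nothing more can be done
None
```

The job is done and handed in at 15.5 s; no verdict was reported. I swung the valve handle to its stop with shut fingers, and the force rose sharply there. I then pressed the left collar in about 8 mm (9 N on the flange), closed on the nozzle and drew it out along its 30° axis. I set it down in the tub until it touched the floor, then opened the fingers.

My last pictures show:
- **Nozzle:** it stands upright near the tub's centre, and the tub is upright.
- **Valve:** the handle is parallel to the plate's edge, so shut to within about 1°.
- **Other things:** the blanking plug is still in its coupling, and the bowl, jar and brush are at their starting pixels.
- **Arm:** it is clear of everything.

One measurement disagreed. Before the draw, the nozzle's tip appeared about 4 mm farther along +y than the nominal 30° axis predicts. I put this down to play in the bore, and it did not affect the draw.

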